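# Make room in a row of food pans and slide one in

### The job

Add the loose white food pan in front of the holder to the row, between the shallow pan at one end of the row and the pan next to it. First nudge the neighbours apart inside the holder to make room, then slide the loose pan in under the overhanging strip until all four stand square, fully home against the back. Keep every pan on the counter (slide, do not lift or tip them), leave the bottle, shaker and bowl alone, and let go at the end.

Things in the scene. Friction and masses are not known exactly. Their poses are not given: they have to be found in the camera images.
- holder: Steel pan holder fixed on the counter, no floor. x points from its open front (robot side) to its back, y along the row, z up; origin: centre of the bay, on the counter. Inside: y from -190 to 190 mm, x from -65 (open front) to 65 (back stop, 30 mm high). End plates 4 mm thick, 76 mm high, along the bay's depth.
- strip (a point): Middle of the front edge of the flat steel strip that overhangs the rear of the bay along its whole width: this point is at x = 35 mm in the holder's frame, on the underside, 72 mm above the counter. The strip runs from there 34 mm to the back and is 4 mm thick; in front of it the bay is open above. Axes as the holder's.
- shallow_pan: The shallow open white plastic pan, 40 mm high, at one end (either one) of the row of three in the holder; 130 mm deep (x) by 90 mm wide (y), walls and floor 3 mm, about 0.25 kg. Origin: centre of the underside; x to the holder's back when square, z up.
- mid_pan: Open white plastic pan, 60 mm high, in the middle of the row; at the start the three stand about 2 to 6 mm apart and the free room is at both ends of the holder, so both sides must be moved. 130 mm deep (x) by 90 mm wide (y), walls and floor 3 mm, about 0.25 kg. Origin: centre of the underside; x to the holder's back when square, z up.
- end_pan: Open white plastic pan, 60 mm high, at the other end of the row; the middle pan pushes it along. 130 mm deep (x) by 90 mm wide (y), walls and floor 3 mm, about 0.25 kg. Origin: centre of the underside; x to the holder's back when square, z up.
- new_pan: The loose, empty open white plastic pan, 60 mm high, same as the middle pan, standing on the counter in front of the holder at some angle. It can be dragged from inside by its walls and pushed from behind. 130 mm deep (x) by 90 mm wide (y), walls and floor 3 mm, about 0.25 kg. Origin: centre of the underside; x to the holder's back when square, z up.
- squeeze_bottle: White squeeze bottle, 58 mm diameter, 165 mm high, left of the work; bystander. Origin: centre of the underside.
- shaker: Metal shaker, 64 mm diameter, 105 mm high, right of the work; bystander. Origin: centre of the underside.
- bowl: Small steel bowl, 110 mm rim diameter, 50 mm high, far right; bystander. Origin: centre of the underside.
Not all that is in view belongs to the job. Leave any blue or purple look-alike of the end_pan alone.

How it is judged:
On the way:
1. A gap wider than the pan is open between the shallow pan and the middle pan, with the loose pan still outside in front (horizontal distance between shallow_pan and mid_pan above 0.182 m and x of new_pan in the frame of holder below -0.12 m), for 0.2 s.
At the end, for the whole second after the job is handed in: All four pans stand in the holder, at rest and upright on the counter, each within 12 mm of the back stop and within 0.12 rad of square, the new pan between the shallow pan and the middle pan (x of shallow_pan in the frame of holder between -0.012 and 0.008 m and y of shallow_pan in the frame of holder between -0.16 and 0.16 m and angle between the x axis of each of shallow_pan, mid_pan, end_pan, new_pan and the x axis of holder, either way round below 0.12 rad and angle between each of shallow_pan, mid_pan, end_pan, new_pan's own z axis and vertical below 0.06 rad and height (world z) of each of shallow_pan, mid_pan, end_pan, new_pan below 0.006 m and linear speed of each of shallow_pan, mid_pan, end_pan, new_pan below 0.01 m/s and x of mid_pan in the frame of holder between -0.012 and 0.008 m and y of mid_pan in the frame of holder between -0.16 and 0.16 m and x of end_pan in the frame of holder between -0.012 and 0.008 m and y of end_pan in the frame of holder between -0.16 and 0.16 m and x of new_pan in the frame of holder between -0.012 and 0.008 m and y of new_pan in the frame of holder between -0.16 and 0.16 m and ((y of shallow_pan in the frame of new_pan above 0.05 m and y of mid_pan in the frame of new_pan below -0.05 m) or (y of shallow_pan in the frame of new_pan below -0.05 m and y of mid_pan in the frame of new_pan above 0.05 m))); the robot touches nothing.
It fails at once if a pan is lifted more than 20 mm off the counter or tipped more than 0.35 rad (height (world z) of any of shallow_pan, mid_pan, end_pan, new_pan above 0.02 m or angle between any of shallow_pan, mid_pan, end_pan, new_pan's own z axis and vertical above 0.35 rad).
It fails at once if the bottle, shaker or bowl is moved more than 30 mm or tipped over (distance of any of squeeze_bottle, shaker, bowl from where it was at the start of the episode above 0.03 m or angle between any of squeeze_bottle, shaker, bowl's own z axis and vertical above 0.5 rad).
It also fails if it takes over 72 s, if anything falls off the work surface, if the arm or the gripper's body presses on something with over 40 N, if the wrist force passes 120 N, or if a joint passes its speed limit or range.

### The arm

A 6-joint arm with a two-finger parallel gripper is mounted at the origin on the work surface. World frame = base frame: x ahead of the robot, y to its left, z up, the work surface at z = 0. Lengths are in m, angles in rad, forces in N, time in s.
With the tool pointing down it reaches from about 0.4 to 0.825 m from the base axis. Payload 7 kg.
Tool frame: the origin (TCP) lies midway between the tips of the shut fingers; the grasp point (between the pads) lies 19 mm behind it (hold_point_z is the distance from the TCP to the grasp point, in m); z points along the fingers, y is the direction in which the jaws open and shut (so a half turn about z gives the same grasp; the last joint's range is limited). The gripper opens to 88 mm and grips with 3 to 60 N. Pads are 19 mm wide; open, the fingers measure 130 mm over their backs; the gripper's body (78 mm by 193 mm) begins 47 mm behind the grasp point.
Start: joints at [1.427, 0.359, 0.012, 0, -1.224, -0.288], TCP at [0.282, 0.613, 0.227] pointing down, gripper open.
Joint ranges: [-3.07, 3.07], [-1.43, 2.12], [-1.02, 1.25], [-3.03, 1.67], [-3.05, -0], [-3.03, 3.03]. Speed limits (rad/s): [2.39, 2.39, 3.01, 3.14, 3.14, 3.14].

### API

Orientations are given as a unit quaternion [w, x, y, z].
In Python, from cell import sense, capture, camera_info, sign_off, hold_point_z gives the robot as it stands.
- The arm moves only by the shell command python3 -m pendant 'ROWS' [FORCE]. ROWS is a JSON object of lists of equal length, an entry for each row: "travel": the shift along the world's x, y, z in m, a list of three; "spin": the turn about the world's z in rad; "claw": the finger opening in m, from 0 to 0.0876. In form: {"travel": [[x, y, z], ...], "spin": [spin, ...], "claw": [claw, ...]}. A call has exactly 8 rows; each row is the pose to reach, as a shift and turn from the pose commanded when the call began; what a row does not reach only later rows make up. A row lasts 1/10 s, in which the tool goes at most 50 mm and 8.59 degrees, less where a joint would pass 70% of its speed; a pose out of reach is approached as far as the arm can. A call with a gripper value outside its range is refused whole. The fingers move at their own pace and stop on an object; FORCE is the grip in N (left out, the last holds). Time passes only in rows, so rows that repeat a pose let the fingers close, or fill a call up. It gives the time, the measured TCP pose, the force and the opening at its end, in the units of the state.
- sense(): the state, without advancing time (a new reading comes with each control period).
- capture(name): name is "scene" or "top"; returns (picture, depth): 420x560x3 uint8, red, green, blue; 420x560 float32, m along the optical axis (not along the pixel's ray), 0 where there is no reading.
- camera_info(name): a dict with "mtx" (3x3 intrinsics, pixels), "R" (3x3) and "t" (3): a world point X has camera coordinates R X + t. Camera axes: x right, y down, z forward; pixel columns grow to the right and rows downward; lengths in m; the calibration is good to about 2 mm. A picture is of the moment at which its call begins. camera_info takes no time and is no camera call.
- sign_off(): hands the job in, once; it reports no verdict.
The state is a dict: "clock": time; "qpos": joint angles; "joint_velocities": joint speeds; "effort": joint torques, N m; "position": TCP position; "tool_rot": TCP orientation; "force": force on the tool from outside, world axes, zero at the start; "moment": the same for the moment, N m; "finger_gap": opening from 0.0 (shut) to 1.0 (fully open).
Only numpy, scipy, OpenCV 4.12 (cv2) and the standard library are available. Lean on these libraries where they do the work, as an engineer would, in place of code of your own. Each camera call takes 0.05 s, during which the arm holds its last target. There are 200 camera calls.

## Working session

There is one attempt and no reset: what is moved stays moved. The work goes in short steps, Python scripts to look and compute and a shell command to move; the robot and the scene stay as the last step left them, time stands still between calls to the robot, and variables do not carry over. Pictures are saved under pics/ and viewed, about 8 in all and at most 12, crops included, and the job is handed in when it is done.

```bash
mkdir -p pics; ls
python3 - <<'E'
from cell import *
import cv2,numpy as np
print(sense(), hold_point_z)
for n in("top","scene"):
    p,d=capture(n); cv2.imwrite(f"pics/{n}0.png",p[:,:,::-1]); np.save(f"pics/{n}0.npy",d)
    c=camera_info(n); print(n,c, "campos",-np.array(c["R"]).T@np.array(c["t"]))
E
```

```text
pics
{'clock': 0.0, 'qpos': array([ 1.42708593e+00,  3.59396352e-01,  1.10435697e-02, -3.47652981e-04,
       -1.22410669e+00, -2.88112332e-01]), 'joint_velocities': array([ 0.00034225,  0.00012399, -0.00010011,  0.00125516,  0.00044472,
        0.00065013]), 'effort': array([ 5.00635906e-04, -5.82717168e+01,  2.93061858e+01,  6.99752882e+00,
        6.89646535e-03, -1.58378393e-04]), 'position': array([0.28231715, 0.61257359, 0.22561037]), 'tool_rot': array([ 8.41198162e-04,  9.76768516e-01, -2.14295467e-01, -1.03020945e-04]), 'force': array([-0.73795776,  0.08356562,  0.41063841]), 'moment': array([0.04620893, 0.00787039, 0.03436501]), 'finger_gap': 0.9985717644891513} 0.0188
top {'mtx': array([[493.48100747,   0.        , 281.47913947],
       [  0.        , 493.48100747, 210.96197055],
       [  0.        ,   0.        ,   1.        ]]), 'R': array([[ 0.01370006, -0.99987539,  0.00784285],
       [-0.98509438, -0.01484176, -0.17137325],
       [ 0.1714683 , -0.00537812, -0.98517496]]), 't': array([-0.03798021,  0.63420505,  1.18283514])} campos [ 0.42245343 -0.02220132  1.27428322]
scene {'mtx': array([[524.76392081,   0.        , 278.8005999 ],
       [  0.        , 524.76392081, 217.30883589],
       [  0.        ,   0.        ,   1.        ]]), 'R': array([[ 0.20402339,  0.97890464, -0.01096163],
       [ 0.7558208 , -0.16462483, -0.63374568],
       [-0.62218114,  0.12101391, -0.7734638 ]]), 't': array([-0.12710387, -0.4365797 ,  1.88824357])} campos [ 1.53073773 -0.17595302  1.18241429]
```

View pics/top0.png

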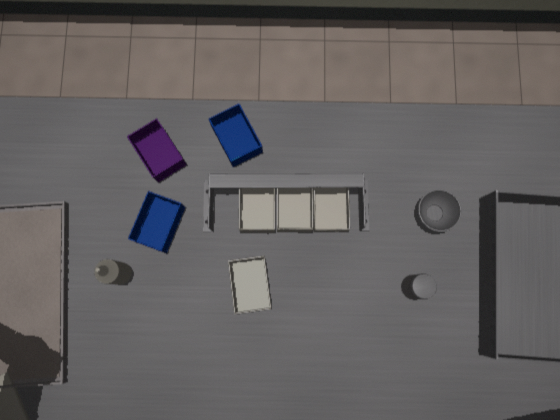

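View pics/scene0.png

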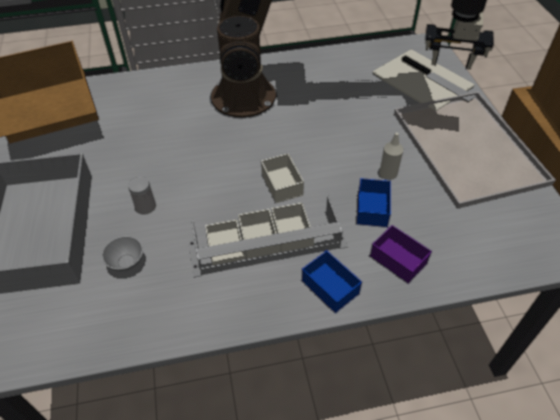

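The top view has +x up and +y left. The holder spans columns 205–368 and rows 175–230, with three pans at columns 240–350. The loose pan is near (250, 285). Blue and purple decoys are around it, the bottle is at (107, 270), and the shaker and bowl are on the right. I'll measure with depth next.

```bash
cat > h.py <<'E'
import numpy as np, cv2
from cell import *
def world(n,d):
    c=camera_info(n); K=c["mtx"]; v,u=np.mgrid[:d.shape[0],:d.shape[1]]
    P=np.stack([(u-K[0,2])/K[0,0]*d,(v-K[1,2])/K[1,1]*d,d],-1)-c["t"]
    return P@np.array(c["R"])   # R^T (Pc - t)
E
python3 - <<'E'
from h import *
d=np.load("pics/top0.npy"); W=world("top",d); p=cv2.imread("pics/top0.png")
np.set_printoptions(linewidth=250,suppress=True)
x,y,z=W[...,0],W[...,1],W[...,2]
print("table z",np.median(z[300:340,300:380]))
print((z[170:236:3,200:372:4]*1000).astype(int))
print((z[254:318:4,224:276:2]*1000).astype(int))
# strip/plate points
def rect(m,name):
    pts=W[m][:,:2].astype(np.float32); r=cv2.minAreaRect(pts); print(name,len(pts),r, np.percentile(W[m][:,2],[50,90]))
b=np.zeros(z.shape,bool)
def box(r0,r1,c0,c1):
    m=b.copy(); m[r0:r1,c0:c1]=1; return m
rect(box(254,318,222,276)&(z>.05)&(z<.07),"new")
rect(box(165,240,195,378)&(z>.068)&(z<.09),"holder top")
g=cv2.cvtColor(p,cv2.COLOR_BGR2HSV)
for c in [(230,300,250,285)]: print(p[285,250],p[210,258],p[210,330])
cv2.imwrite("pics/crop1.png",cv2.resize(np.clip(p[160:325,190:385].astype(int)*1.5,0,255).astype(np.uint8),None,fx=3.6,fy=3.6,interpolation=cv2.INTER_CUBIC))
E
```

```text
table z 0.0008303551307461431
[[   0   -1    0    5   -1    3    0    5    3    2    0    0   -1   -1    2    0   -4    6    0    2    3    0    4   -1    0    0    2    0    3    2    1   -3    3    2    5    2   -2   -5   -1    2    0   -4   -1]
 [   1   -3   -1    2    0    0    3   -1    3    3    2    2    0    0   -1   -1   -5    0    2   -1    0    0    1    0    1    0   -1    2    0    0    1    3    3    1    4   74   74   77   77   77   77    3    0]
 [   0    1   -2   73   76   76   79   76   75   82   71   78   74   76   74   76   79   76   77   78   77   76   78   78   79   77   76   74   76   75   77   75   76   73   79   76   77   74   75   74   78   -3    0]
 [   1    2    0   77   72   79   75   72   81   82   75   71   79   75   76   75   78 1274   79   76   76   77   74   76   83   80   77   79   73   77   77   79   75   77   73   77   74   77   76   76   77    8    0]
 [   4    2    5   76   73   75   76   77   76   76   74   74   77   74   76   77   75   75   77   79   77   77   77   77   80   78   74   70   76   73   77   76   74   74   74   77   77   78   76  
[... 5482 characters left out ...]
   63   15    3    7    5    7    5    2    0    1    3    7    8    4    6    5    8   -2   65    0 1274]
 [   1    0    1    1    3   57   26    4    5    2    0   20   57   60   61   58   56    4    0    0    0    1   -3    0   -2    0]
 [   6   -2   -1    1    0    0    0    0    1    1    0    1    3   -2    1    7    0    0    0    1    0    0    2    7    0    0]]
new 250 ((0.45298898220062256, 0.04768131300806999), (0.13011027872562408, 0.0900382474064827), 8.63562297821045) [0.06047368 0.063859  ]
holder top 2207 ((0.6606751084327698, -0.04047602415084839), (0.1350598782300949, 0.38910993933677673), 1.150434970855713) [0.07672143 0.07969086]
[153 162 164] [151 160 165] [148 158 163]
```

View pics/crop1.png

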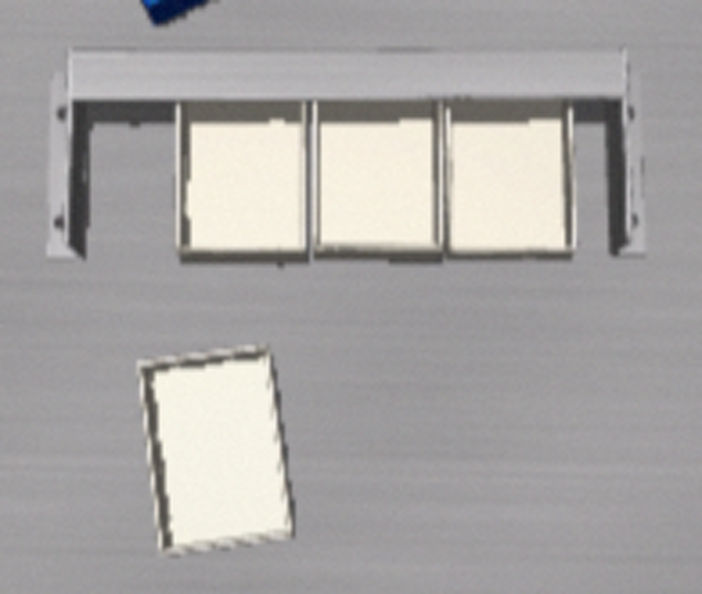

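The shallow pan is the left one (+y), with its rim at about 40 mm; the other two rims are at 60 mm. The loose pan is at about (0.453, 0.048) with a yaw of 8.6°. The next script gets the pan walls in the holder frame.

```bash
cat >> h.py <<'E'
H0=np.array([.6587,-.0405]); A=np.deg2rad(1.15)
ax=np.array([np.cos(A),np.sin(A)]); ay=np.array([-np.sin(A),np.cos(A)])
def toH(W): q=W[...,:2]-H0; return q@ax,q@ay
def toW(hx,hy): return H0+hx*ax+hy*ay
def rows(n="top"):
    p,d=capture(n); W=world(n,d); hx,hy=toH(W); z=W[...,2]
    return p,W,hx,hy,z
E
python3 - <<'E'
from h import *
d=np.load("pics/top0.npy"); W=world("top",d); hx,hy=toH(W); z=W[...,2]
m=(abs(hx)<.06)&(abs(hy)<.18)
for lo,hi in((.036,.046),(.055,.066)):
    for xa,xb in((-.06,-.03),(-.01,.02),(.0,.03)):
        k=m&(z>lo)&(z<hi)&(hx>xa)&(hx<xb); s=hy[k]*1000
        h,e=np.histogram(s,np.arange(-180,181,3)); print(lo,xa,[(int(e[i]),int(h[i])) for i in np.nonzero(h>2)[0]])
m=(hx<-.05)&(hx>-.1)&(abs(hy)<.18)&(z>.034)&(z<.066)
for a,b in((.03,.12),(-.05,.02),(-.15,-.06)):
    k=m&(hy>a)&(hy<b); print(a,b,k.sum(),np.percentile(hx[k],[2,50,98]),np.median(z[k]))
print(toH(np.array([.453,.0477])))
E
```

```text
0.036 -0.06 [(-162, 4), (-159, 13), (-75, 11), (-72, 10), (-63, 12), (114, 7), (117, 4)]
0.036 -0.01 [(-159, 10), (-72, 12)]
0.036 0.0 [(-159, 11), (-72, 12)]
0.055 -0.06 [(-66, 11), (21, 11), (30, 11), (117, 12)]
0.055 -0.01 [(-66, 12), (21, 11), (30, 11), (117, 12)]
0.055 0.0 [(-66, 12), (-63, 5), (21, 10), (30, 11), (117, 12)]
0.03 0.12 125 [-0.07035826 -0.06947954 -0.0522723 ] 0.05864750377733026
-0.05 0.02 56 [-0.06904335 -0.06813649 -0.06741294] 0.05567099802266177
-0.15 -0.06 90 [-0.06855245 -0.06568198 -0.05037152] 0.04049027316059302
(np.float64(-0.20388839899535915), np.float64(0.09231062103089331))
```

Correction: the 40 mm rims are at hy −160…−72, so the shallow pan is at the −y end (right in the image). The mid pan is at about −21 and the end pan at about +75. The new pan goes to hy≈−46. I'll push with the fingers expanded inside each pan, starting with the shallow one.

```bash
python3 -m pendant '{"travel":[[0.024,-0.048,0],[0.048,-0.096,0],[0.072,-0.144,0],[0.096,-0.192,0],[0.12,-0.24,0],[0.144,-0.288,0],[0.168,-0.336,0],[0.187,-0.385,0]],"spin":[0.06,0.12,0.18,0.24,0.3,0.36,0.42,0.451],"claw":[0.03,0.03,0.03,0.03,0.03,0.03,0.03,0.03]}' 10
python3 -m pendant '{"travel":[[0.024,-0.048,0],[0.048,-0.096,0],[0.072,-0.144,0],[0.096,-0.192,0],[0.12,-0.24,0],[0.144,-0.288,0],[0.168,-0.336,0],[0.187,-0.384,0]],"spin":[0,0,0,0,0,0,0,0],"claw":[0.03,0.03,0.03,0.03,0.03,0.03,0.03,0.03]}'
python3 -m pendant '{"travel":[[0,0,-0.03],[0,0,-0.06],[0,0,-0.08],[0,0,-0.1],[0,0,-0.1],[0,0,-0.1],[0,0,-0.1],[0,0,-0.1]],"spin":[0,0,0,0,0,0,0,0],"claw":[0.03,0.03,0.03,0.03,0.03,0.03,0.03,0.03]}'
python3 - <<'E'
from h import *
s=sense(); print(s["clock"],s["position"],toH(s["position"]),s["tool_rot"],s["finger_gap"],s["force"])
p,W,hx,hy,z=rows("scene"); cv2.imwrite("pics/s1.png",p[:,:,::-1])
E
```

```text
clock: 0.9
position: [0.459, 0.252, 0.2264]
tool_rot: [0.0, 1.0, 0.011, -0.0]
force: [1.6, 1.1, -0.2]
finger_gap: 0.364
clock: 1.7
position: [0.6354, -0.107, 0.2261]
tool_rot: [-0.0, 1.0, 0.01, -0.0]
force: [0.8, 0.7, 0.1]
finger_gap: 0.342
clock: 2.5
position: [0.6355, -0.105, 0.128]
tool_rot: [-0.0, 1.0, 0.01, 0.001]
force: [-0.5, -0.5, -0.0]
finger_gap: 0.343
2.5 [ 0.63549399 -0.10496     0.12795443] (np.float64(-0.02449504144633329), np.float64(-0.0639812693372429)) [-3.11691815e-05  9.99952096e-01  9.73246256e-03  1.04140127e-03] 0.3427586385436014 [-0.49161408 -0.47384316 -0.01560009]
```

View pics/s1.png

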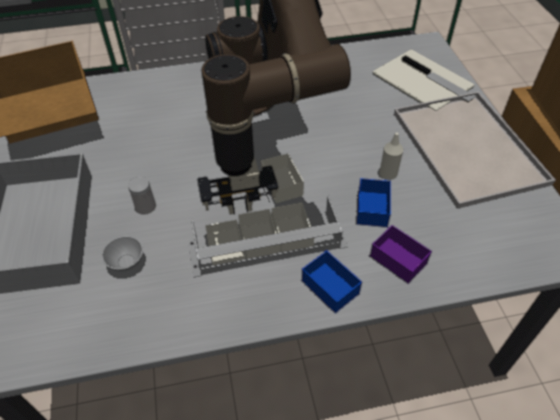

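The view shows the gripper above and in front of the holder (gripper around (240,190)), unobstructed. Next it goes into the shallow pan.

```bash
python3 -m pendant '{"travel":[[0.0205,-0.0516,0],[0.0205,-0.0516,0],[0.0205,-0.0516,-0.03],[0.0205,-0.0516,-0.05],[0.0205,-0.0516,-0.07],[0.0205,-0.0516,-0.09],[0.0205,-0.0516,-0.1],[0.0205,-0.0516,-0.106]],"spin":[0,0,0,0,0,0,0,0],"claw":[0.03,0.03,0.03,0.03,0.03,0.03,0.03,0.03]}'
python3 -m pendant '{"travel":[[0,0,0],[0,0,0],[0,0,0],[0,0,0],[0,0,0],[0,0,0],[0,0,0],[0,0,0]],"spin":[0,0,0,0,0,0,0,0],"claw":[0.035,0.04,0.045,0.05,0.055,0.06,0.06,0.06]}' 10
```

```text
clock: 3.35
position: [0.6551, -0.1567, 0.0201]
tool_rot: [0.0, 1.0, 0.01, -0.0]
force: [-0.2, -0.3, 0.4]
finger_gap: 0.342
clock: 4.15
position: [0.6556, -0.1568, 0.0212]
tool_rot: [0.0, 1.0, 0.01, 0.0]
force: [-0.0, -0.4, 4.8]
finger_gap: 0.602
```

Gripped from inside: the gap stopped at 52.7 mm. Dragging it 25 mm toward −y.

```bash
python3 -m pendant '{"travel":[[0,-0.004,0],[0,-0.008,0],[0,-0.012,0],[0,-0.016,0],[0,-0.020,0],[0,-0.023,0],[0.0005,-0.025,0],[0.0005,-0.025,0]],"spin":[0,0,0,0,0,0,0,0],"claw":[0.06,0.06,0.06,0.06,0.06,0.06,0.06,0.06]}' 10
python3 -m pendant '{"travel":[[0,0,0],[0,0,0],[0,0,0],[0,0,0],[0,0,0],[0,0,0],[0,0,0],[0,0,0]],"spin":[0,0,0,0,0,0,0,0],"claw":[0.03,0.03,0.03,0.03,0.03,0.03,0.03,0.03]}' 10
python3 -m pendant '{"travel":[[0,0,0.03],[0,0,0.06],[0,0,0.09],[0,0.05,0.09],[0,0.1,0.09],[0,0.121,0.09],[0,0.121,0.09],[0,0.121,0.09]],"spin":[0,0,0,0,0,0,0,0],"claw":[0.03,0.03,0.03,0.03,0.03,0.03,0.03,0.03]}' 10
python3 - <<'E'
from h import *
s=sense(); print(s["position"],toH(s["position"]),"want",toW(-.005,-.021))
E
```

```text
clock: 4.95
position: [0.6565, -0.1812, 0.0212]
tool_rot: [-0.0, 1.0, 0.01, 0.001]
force: [-0.5, 2.7, 5.1]
finger_gap: 0.599
clock: 5.75
position: [0.6557, -0.1817, 0.0205]
tool_rot: [-0.0, 1.0, 0.01, -0.0]
force: [-0.5, 0.7, 0.6]
finger_gap: 0.341
clock: 6.55
position: [0.6558, -0.0602, 0.1107]
tool_rot: [0.0, 1.0, 0.01, 0.0]
force: [-0.1, -0.9, -0.4]
finger_gap: 0.341
[ 0.65580994 -0.0601834   0.1106837 ] (np.float64(-0.0032845239870857917), np.float64(-0.019621430133002923)) want [ 0.65412248 -0.06159612]
```

```bash
python3 -m pendant '{"travel":[[-0.001,-0.001,-0.03],[-0.001,-0.001,-0.05],[-0.001,-0.001,-0.07],[-0.001,-0.001,-0.08],[-0.001,-0.001,-0.09],[-0.001,-0.001,-0.09],[-0.001,-0.001,-0.09],[-0.001,-0.001,-0.09]],"spin":[0,0,0,0,0,0,0,0],"claw":[0.03,0.03,0.03,0.03,0.03,0.03,0.03,0.03]}'
python3 -m pendant '{"travel":[[0,0,0],[0,0,0],[0,0,0],[0,0,0],[0,0,0],[0,0,0],[0,0,0],[0,0,0]],"spin":[0,0,0,0,0,0,0,0],"claw":[0.035,0.04,0.045,0.05,0.055,0.06,0.06,0.06]}' 12
python3 -m pendant '{"travel":[[0,0.004,0],[0,0.008,0],[0,0.012,0],[0,0.017,0],[0,0.022,0],[0,0.027,0],[-0.001,0.032,0],[-0.001,0.037,0]],"spin":[0,0,0,0,0,0,0,0],"claw":[0.06,0.06,0.06,0.06,0.06,0.06,0.06,0.06]}' 12
python3 -m pendant '{"travel":[[0,0.005,0],[0,0.010,0],[0,0.015,0],[0,0.019,0],[0,0.023,0],[0,0.027,0],[0,0.029,0],[0,0.029,0]],"spin":[0,0,0,0,0,0,0,0],"claw":[0.06,0.06,0.06,0.06,0.06,0.06,0.06,0.06]}' 12
```

```text
clock: 7.35
position: [0.6555, -0.0617, 0.0216]
tool_rot: [-0.0, 1.0, 0.01, 0.001]
force: [-0.5, -0.5, 0.6]
finger_gap: 0.343
clock: 8.15
position: [0.6549, -0.0618, 0.0208]
tool_rot: [0.0, 1.0, 0.01, 0.0]
force: [-0.9, -2.4, 4.3]
finger_gap: 0.518
clock: 8.95
position: [0.654, -0.0248, 0.0209]
tool_rot: [0.0, 1.0, 0.01, 0.0]
force: [-0.3, -6.3, 4.2]
finger_gap: 0.519
clock: 9.75
position: [0.6539, 0.0045, 0.0209]
tool_rot: [0.0, 1.0, 0.01, 0.0]
force: [-0.3, -3.9, 5.4]
finger_gap: 0.518
```

```bash
python3 -m pendant '{"travel":[[0,0.001,0],[0,0.002,0],[0,0.003,0],[0,0.003,0],[0,0.003,0],[0,0.003,0],[0,0.003,0],[0,0.003,0]],"spin":[0,0,0,0,0,0,0,0],"claw":[0.06,0.06,0.06,0.06,0.06,0.03,0.03,0.03]}' 12
python3 -m pendant '{"travel":[[0,0,0],[0,0,0],[0,0,0.03],[0,0,0.07],[-0.04,0,0.09],[-0.08,0,0.09],[-0.12,0,0.09],[-0.16,0,0.09]],"spin":[0,0,0,0,0,0,0,0],"claw":[0.03,0.03,0.03,0.03,0.03,0.03,0.03,0.03]}' 12
python3 -m pendant '{"travel":[[-0.02,0.04,0],[-0.04,0.08,0],[-0.04,0.12,0],[-0.04,0.16,0],[-0.04,0.2,0],[-0.04,0.2,0],[-0.04,0.2,0],[-0.04,0.2,0]],"spin":[0,0,0,0,0,0,0,0],"claw":[0.03,0.03,0.03,0.03,0.03,0.03,0.03,0.03]}' 12
cat >> h.py <<'E'
def report(name):
    p,W,hx,hy,z=rows(); cv2.imwrite(f"pics/{name}.png",cv2.resize(np.clip(p[160:325,190:385,::-1].astype(int)*1.5,0,255).astype(np.uint8),None,fx=3.6,fy=3.6,interpolation=cv2.INTER_CUBIC))
    for lo,hi in((.034,.046),(.054,.066)):
      for xa,xb in((-.06,-.04),(-.02,.0),(.01,.03)):
        k=(abs(hy)<.182)&(z>lo)&(z<hi)&(hx>xa)&(hx<xb)
        h,e=np.histogram(hy[k]*1000,np.arange(-182,183,2)); print(lo,xa,[(int(e[i]),int(h[i])) for i in np.nonzero(h>3)[0]])
    k=(hx<-.08)&(hx>-.3)&(hy>-.15)&(hy<.17)&(z>.054)&(z<.066)
    if k.sum()>30: print("new world",cv2.minAreaRect(W[k][:,:2].astype(np.float32)),"holder",cv2.minAreaRect(np.stack([hx[k],hy[k]],-1).astype(np.float32)))
    k=(hx<-.045)&(hx>-.1)&(abs(hy)<.182)&(z>.034)&(z<.066)
    for a in range(-180,180,30):
        q=k&(hy>a/1000)&(hy<a/1000+.03)
        if q.sum()>5: print("front",a,q.sum(),np.percentile(hx[q],10).round(4))
E
python3 - <<'E'
from h import *
s=sense(); print(s["position"],toH(s["position"]))
report("c2")
E
```

```text
clock: 10.55
position: [0.6537, 0.0077, 0.0205]
tool_rot: [-0.0, 1.0, 0.01, 0.0]
force: [-0.5, -0.2, 0.3]
finger_gap: 0.461
clock: 11.35
position: [0.4921, 0.0074, 0.1104]
tool_rot: [-0.0, 1.0, 0.01, -0.0]
force: [0.2, -0.0, 0.7]
finger_gap: 0.341
clock: 12.15
position: [0.4533, 0.2068, 0.1102]
tool_rot: [0.0, 1.0, 0.01, -0.0]
force: [0.4, -0.8, -0.2]
finger_gap: 0.346
[0.45329881 0.20680485 0.11024196] (np.float64(-0.20039642186230616), np.float64(0.25137742594774454))
0.034 -0.06 [(-182, 7), (-96, 7)]
0.034 -0.02 [(-182, 6), (-98, 6), (-94, 5), (180, 7)]
0.034 0.01 [(-182, 8), (-98, 5), (-96, 6), (180, 8)]
0.054 -0.06 [(2, 8), (6, 8), (90, 8), (92, 8), (94, 7), (180, 5)]
0.054 -0.02 [(4, 7), (90, 8), (92, 8), (94, 8), (180, 7)]
0.054 0.01 [(4, 8), (90, 8), (94, 7), (180, 8)]
new world ((0.4529651701450348, 0.04764426127076149), (0.13009820878505707, 0.09000075608491898), 8.644390106201172) holder ((-0.20392431318759918, 0.0922556072473526), (0.13009820878505707, 0.09000074118375778), 7.49439001083374)
front -180 22 -0.0681
front -150 24 -0.0678
front -120 27 -0.068
front 0 42 -0.068
front 30 23 -0.0685
front 60 24 -0.0683
front 90 58 -0.0699
front 120 36 -0.0698
front 150 37 -0.0699
```

View pics/c2.png

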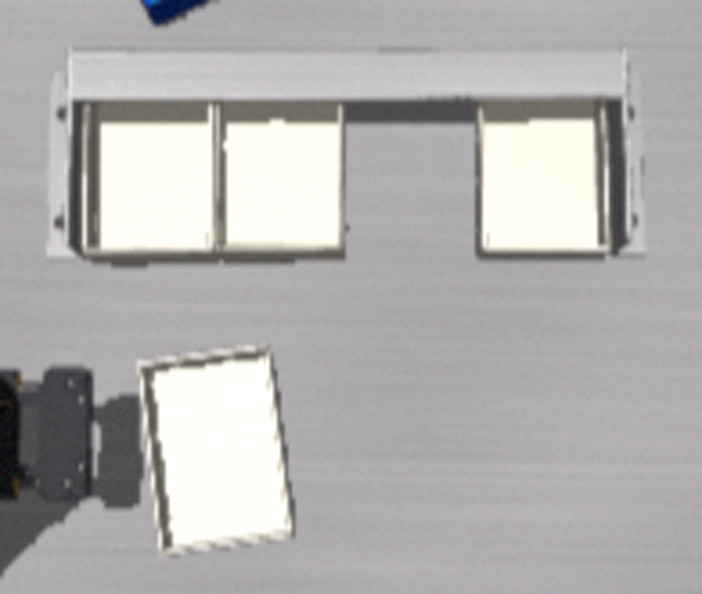

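The gap is open: the shallow pan's edge is at about −95 and the mid pan's at about +3, so roughly 98 mm with its centre at −46. The loose pan is untouched at crop (215,450), which is (0.453, 0.0476), yaw 8.64°. Grasping it from inside.

```bash
python3 -m pendant '{"travel":[[0,-0.04,0],[0,-0.08,0],[0,-0.12,0],[0,-0.159,0],[0,-0.159,0],[0,-0.159,-0.03],[0,-0.159,-0.06],[0,-0.159,-0.08]],"spin":[0.05,0.1,0.131,0.131,0.131,0.131,0.131,0.131],"claw":[0.03,0.03,0.03,0.03,0.03,0.03,0.03,0.03]}'
python3 -m pendant '{"travel":[[0,0,-0.009],[0,0,-0.009],[0,0,-0.009],[0,0,-0.009],[0,0,-0.009],[0,0,-0.009],[0,0,-0.009],[0,0,-0.009]],"spin":[0,0,0,0,0,0,0,0],"claw":[0.03,0.03,0.035,0.04,0.045,0.05,0.055,0.06]}' 15
python3 -m pendant '{"travel":[[0,0,0],[0,0,0],[0,-0.005,0],[0,-0.015,0],[0,-0.03,0],[0,-0.045,0],[0,-0.06,0],[0,-0.07,0]],"spin":[0,0,-0.02,-0.05,-0.08,-0.11,-0.131,-0.131],"claw":[0.06,0.06,0.06,0.06,0.06,0.06,0.06,0.06]}' 15
python3 -m pendant '{"travel":[[0,-0.01,0],[0,-0.025,0],[0,-0.04,0],[0,-0.055,0],[0,-0.062,0],[0,-0.065,0],[0,-0.065,0],[0,-0.065,0]],"spin":[0,0,0,0,0,0,0,0],"claw":[0.06,0.06,0.06,0.06,0.06,0.06,0.06,0.06]}' 15
python3 - <<'E'
from h import *
s=sense(); print(s["position"],toH(s["position"]),s["tool_rot"])
report("c3")
E
```

```text
clock: 13.0
position: [0.4531, 0.0473, 0.0293]
tool_rot: [0.0, 0.997, 0.074, -0.0]
force: [0.2, -0.2, 0.0]
finger_gap: 0.34
clock: 13.8
position: [0.4544, 0.0485, 0.0223]
tool_rot: [-0.0, 0.997, 0.075, 0.001]
force: [0.1, -2.3, 7.3]
finger_gap: 0.521
clock: 14.6
position: [0.455, -0.022, 0.0222]
tool_rot: [-0.001, 1.0, 0.009, 0.001]
force: [-0.2, 5.5, 5.5]
finger_gap: 0.524
clock: 15.4
position: [0.4548, -0.0871, 0.0223]
tool_rot: [-0.0, 1.0, 0.009, 0.001]
force: [0.9, -0.6, 7.4]
finger_gap: 0.526
[ 0.45481304 -0.08707656  0.02230868] (np.float64(-0.20478068399622879), np.float64(-0.04247518140197571)) [-9.75721541e-05  9.99959451e-01  8.93721961e-03  1.10168766e-03]
0.034 -0.06 [(-182, 6), (-96, 7)]
0.034 -0.02 [(-182, 7), (-98, 6), (-96, 7), (180, 8)]
0.034 0.01 [(-182, 6), (-98, 5), (-96, 8), (180, 7)]
0.054 -0.06 [(2, 7), (6, 8), (90, 8), (92, 6), (94, 8)]
0.054 -0.02 [(4, 7), (90, 8), (92, 8), (94, 7), (180, 6)]
0.054 0.01 [(4, 7), (90, 8), (94, 5), (180, 8)]
new world ((0.38990792632102966, -0.0941551923751831), (0.009349475614726543, 0.07288017868995667), 8.213862419128418) holder ((-0.26981478929519653, -0.0482497401535511), (0.00934948492795229, 0.07288017868995667), 7.0638628005981445)
front -180 19 -0.0682
front -150 24 -0.0682
front -120 28 -0.0678
front 0 42 -0.0681
front 30 23 -0.0683
front 60 24 -0.0683
front 90 58 -0.0698
front 120 37 -0.0698
front 150 37 -0.0699
```

View pics/c3.png

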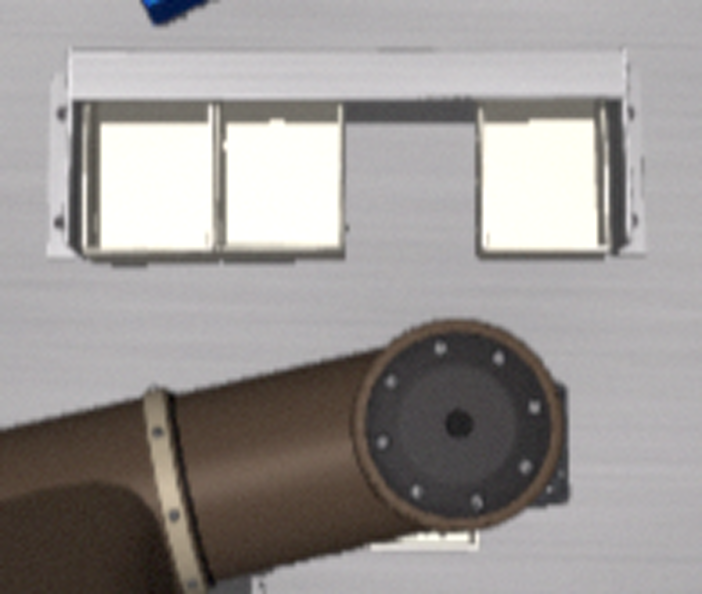

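The arm hides most of the pan; its rear rim is visible at crop (425,540). I'll check the pan and the gap together from the scene camera.

Run:
```python
from h import *
p,W,hx,hy,z=rows("scene")
k=(z>.055)&(z<.066)&(hx>-.32)&(hx<-.08)&(hy>-.2)&(hy<.1)
q=np.stack([hx[k],hy[k]],-1).astype(np.float32); print(k.sum(),cv2.minAreaRect(q))
for xa in(-.28,-.26,-.24,-.22,-.2,-.18,-.16,-.15,-.14,-.13):
    m=k&(hx>xa)&(hx<xa+.01)
    if m.sum(): print(xa,m.sum(),np.percentile(hy[m],[0,5,95,100]).round(4))
for lo,hi in((.034,.046),(.054,.066)):
    m=(hx>-.05)&(hx<.02)&(abs(hy)<.182)&(z>lo)&(z<hi)
    h,e=np.histogram(hy[m]*1000,np.arange(-182,183,2)); print(lo,[(int(e[i]),int(h[i])) for i in np.nonzero(h>6)[0]])
x0,x1,y0,y1=180,350,140,280
cv2.imwrite("pics/s4.png",cv2.resize(np.clip(p[y0:y1,x0:x1,::-1].astype(int)*1.4,0,255).astype(np.uint8),None,fx=4.2,fy=4.2,interpolation=cv2.INTER_CUBIC))
```

```text
110 ((-0.20345044136047363, -0.04424521327018738), (0.09063293039798737, 0.13107669353485107), 88.99398040771484)
-0.2 26 [-0.0891 -0.0865 -0.0032 -0.0002]
-0.18 6 [-0.0899 -0.0898 -0.0012 -0.0012]
-0.16 5 [-0.0895 -0.0894 -0.0012 -0.0012]
-0.15 52 [-0.0892 -0.0865 -0.0024 -0.0006]
-0.14 6 [-0.0889 -0.0854 -0.0237 -0.0221]
0.034 [(-100, 10), (86, 16), (176, 12)]
0.054 [(0, 13), (86, 15), (88, 13), (90, 18), (176, 15), (178, 12)]
```

View pics/s4.png

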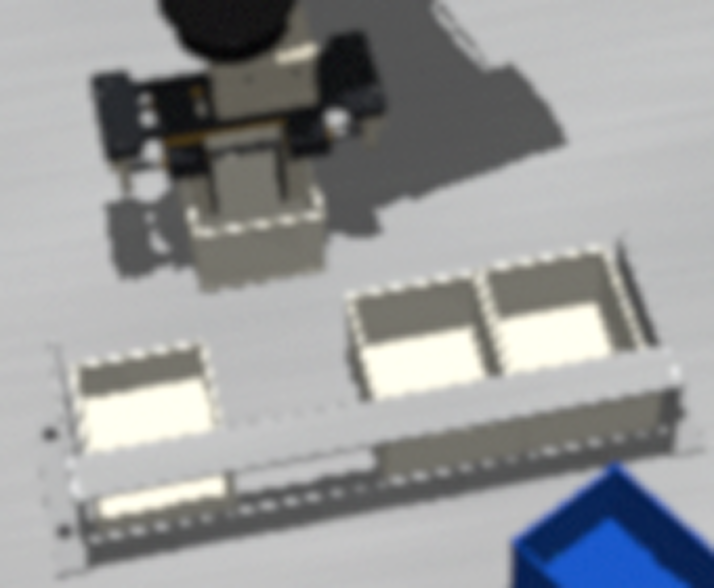

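Relative to the gap (same camera), the pan needs about −4 mm in y and is otherwise square. Sliding it in.

```bash
python3 -m pendant '{"travel":[[0,-0.004,0],[0.01,-0.004,0],[0.02,-0.004,0],[0.03,-0.0035,0],[0.04,-0.0035,0],[0.05,-0.003,0],[0.06,-0.003,0],[0.064,-0.003,0]],"spin":[0.005,0.01,0.01,0.01,0.01,0.01,0.01,0.01],"claw":[0.06,0.06,0.06,0.06,0.06,0.06,0.06,0.06]}' 15
python3 -m pendant '{"travel":[[0.003,0,0],[0.008,0,0],[0.013,0,0],[0.018,0,0],[0.023,0.0005,0],[0.028,0.0005,0],[0.033,0.0005,0],[0.038,0.001,0]],"spin":[0,0,0,0,0,0,0,0],"claw":[0.06,0.06,0.06,0.06,0.06,0.06,0.06,0.06]}' 15
python3 - <<'E'
from h import *
for n in("scene","top"):
    p,W,hx,hy,z=rows(n)
    for lo,hi in((.034,.046),(.054,.066)):
        m=(hx>-.1)&(hx<.03)&(abs(hy)<.182)&(z>lo)&(z<hi)
        h,e=np.histogram(hy[m]*1000,np.arange(-182,183,2)); print(n,lo,[(int(e[i]),int(h[i])) for i in np.nonzero(h>6)[0]])
    if n=="scene": cv2.imwrite("pics/s5.png",cv2.resize(np.clip(p[140:280,180:350,::-1].astype(int)*1.4,0,255).astype(np.uint8),None,fx=4.2,fy=4.2,interpolation=cv2.INTER_CUBIC))
E
```

```text
clock: 16.3
position: [0.5159, -0.0909, 0.0216]
tool_rot: [0.0, 1.0, 0.014, -0.002]
force: [-8.9, -1.2, 12.7]
finger_gap: 0.524
clock: 17.1
position: [0.5532, -0.0899, 0.0216]
tool_rot: [0.0, 1.0, 0.014, -0.002]
force: [-7.8, -2.1, 10.8]
finger_gap: 0.521
scene 0.034 [(-100, 17), (-94, 7), (-8, 9), (-2, 8), (86, 22), (176, 20), (178, 7)]
scene 0.054 [(-94, 12), (-92, 8), (-8, 7), (-6, 9), (0, 20), (2, 11), (86, 20), (88, 15), (90, 20), (92, 10), (176, 19), (178, 12), (180, 7)]
top 0.034 [(-182, 29), (180, 19)]
top 0.054 [(4, 11), (90, 17), (94, 13), (180, 20)]
```

View pics/s5.png

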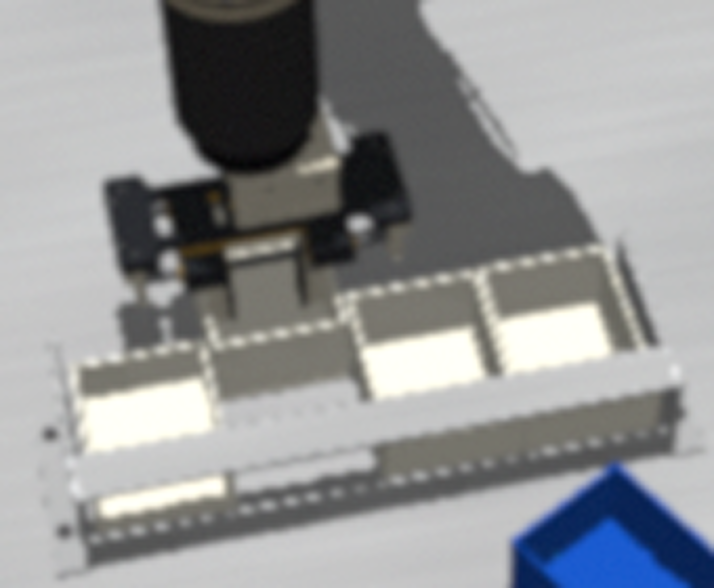

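The pan is entering centred, with about 4 mm of clearance each side. Continuing.

```bash
python3 -m pendant '{"travel":[[0.005,0,0],[0.011,0,0],[0.018,0,0],[0.025,0.0005,0],[0.032,0.0005,0],[0.039,0.001,0],[0.046,0.001,0],[0.053,0.001,0]],"spin":[0,0,0,0,0,0,0,0],"claw":[0.06,0.06,0.06,0.06,0.06,0.06,0.06,0.06]}' 15
python3 -m pendant '{"travel":[[0.006,0,0],[0.012,0,0],[0.018,0,0],[0.024,0,0],[0.03,0.0005,0],[0.034,0.0005,0],[0.038,0.001,0],[0.041,0.001,0]],"spin":[0,0,0,0,0,0,0,0],"claw":[0.06,0.06,0.06,0.06,0.06,0.06,0.06,0.06]}' 15
python3 -m pendant '{"travel":[[0.001,0,0],[0.002,0,0],[0.003,0,0],[0.004,0,0],[0.005,0,0],[0.006,0,0],[0.006,0,0],[0.006,0,0]],"spin":[0,0,0,0,0,0,0,0],"claw":[0.06,0.06,0.06,0.06,0.06,0.06,0.06,0.06]}' 15
python3 - <<'E'
from h import *
s=sense(); print(toH(s["position"]),s["force"])
E
```

```text
clock: 18.0
position: [0.6067, -0.0888, 0.0216]
tool_rot: [0.0, 1.0, 0.014, -0.002]
force: [-7.2, -0.4, 9.2]
finger_gap: 0.516
clock: 18.8
position: [0.6478, -0.0878, 0.0216]
tool_rot: [0.0, 1.0, 0.014, -0.002]
force: [-7.3, -0.8, 9.3]
finger_gap: 0.52
clock: 19.6
position: [0.6538, -0.0878, 0.0217]
tool_rot: [0.0, 1.0, 0.014, -0.002]
force: [-5.4, -0.6, 8.1]
finger_gap: 0.523
(np.float64(-0.005839647836005979), np.float64(-0.047159511789774754)) [-5.36444487 -0.58303537  8.09237632]
```

```bash
python3 -m pendant '{"travel":[[0.0005,0,0],[0.001,0,0],[0.0015,0,0],[0.002,0,0],[0.0025,0,0],[0.003,0,0],[0.003,0,0],[0.003,0,0]],"spin":[0,0,0,0,0,0,0,0],"claw":[0.06,0.06,0.06,0.06,0.06,0.06,0.06,0.06]}' 15
python3 -m pendant '{"travel":[[0,0,0],[0,0,0],[0,0,0],[0,0,0],[0,0,0],[0,0,0],[0,0,0],[0,0,0]],"spin":[0,0,0,0,0,0,0,0],"claw":[0.03,0.03,0.03,0.03,0.03,0.03,0.03,0.03]}' 15
python3 -m pendant '{"travel":[[0,0,0.03],[0,0,0.06],[0,0,0.09],[-0.04,0,0.09],[-0.08,0,0.09],[-0.12,0.04,0.09],[-0.16,0.08,0.09],[-0.2,0.12,0.09]],"spin":[0,0,0,0,0,0,0,0],"claw":[0.03,0.03,0.03,0.03,0.03,0.03,0.03,0.03]}' 15
python3 -m pendant '{"travel":[[0,0.04,0],[0,0.08,0],[0,0.12,0],[0,0.16,0],[0,0.16,0],[0,0.16,0],[0,0.16,0],[0,0.16,0]],"spin":[0,0,0,0,0,0,0,0],"claw":[0.03,0.03,0.03,0.03,0.03,0.03,0.03,0.03]}' 15
python3 - <<'E'
from h import *
report("c6")
s=sense(); print(s["position"])
p,W,hx,hy,z=rows("top")
for a in range(-180,185,15):
    q=(abs(hy-a/1000)<.006)&(hx<-.05)&(hx>-.09)&(z>.03)&(z<.066)
    if q.sum()>3: print(a,q.sum(),hx[q].min().round(4),np.median(z[q]).round(3))
E
```

```text
clock: 20.4
position: [0.6567, -0.0878, 0.0217]
tool_rot: [0.0, 1.0, 0.014, -0.002]
force: [-6.7, -0.7, 8.2]
finger_gap: 0.527
clock: 21.2
position: [0.6588, -0.0866, 0.0215]
tool_rot: [0.0, 1.0, 0.015, -0.0]
force: [0.4, -0.5, 0.6]
finger_gap: 0.342
clock: 22.0
position: [0.4714, 0.02, 0.1116]
tool_rot: [-0.0, 1.0, 0.014, 0.0]
force: [0.7, 2.0, 1.3]
finger_gap: 0.342
clock: 22.8
position: [0.4726, 0.1785, 0.1116]
tool_rot: [0.0, 1.0, 0.014, -0.0]
force: [0.2, -0.1, 0.3]
finger_gap: 0.343
0.034 -0.06 [(-182, 7), (-96, 7), (180, 4)]
0.034 -0.02 [(-182, 6), (-98, 5), (-96, 5), (-94, 4), (-90, 7), (180, 5)]
0.034 0.01 [(-182, 7), (-98, 5), (-96, 7), (180, 7)]
0.054 -0.06 [(-92, 8), (-90, 4), (-4, 8), (2, 8), (6, 6), (90, 8), (92, 8), (94, 6)]
0.054 -0.02 [(-90, 8), (-6, 7), (-2, 7), (4, 8), (90, 8), (92, 8), (94, 8), (180, 7)]
0.054 0.01 [(-90, 8), (-88, 4), (-2, 5), (4, 8), (90, 8), (96, 7), (180, 7)]
front -180 22 -0.0682
front -150 24 -0.0682
front -120 37 -0.0678
front -90 35 -0.0695
front -60 32 -0.0701
front -30 42 -0.0704
front 0 41 -0.0682
front 30 24 -0.0683
front 60 24 -0.0684
front 90 56 -0.0697
front 120 37 -0.0698
front 150 37 -0.07
[0.47269683 0.17848894 0.11159435]
-180 15 -0.0682 0.04
-165 8 -0.0681 0.038
-150 8 -0.0679 0.038
-135 8 -0.0687 0.039
-120 10 -0.0678 0.038
-105 10 -0.0681 0.04
-90 28 -0.0698 0.052
-75 14 -0.07 0.052
-60 14 -0.0698 0.052
-45 13 -0.0701 0.053
-30 15 -0.0704 0.058
-15 13 -0.0707 0.057
0 19 -0.0709 0.059
15 11 -0.0681 0.058
30 9 -0.0685 0.059
45 11 -0.0686 0.048
60 10 -0.0685 0.048
75 9 -0.0689 0.057
90 30 -0.0698 0.061
105 14 -0.0701 0.057
120 15 -0.0701 0.058
135 15 -0.0701 0.06
150 15 -0.0699 0.06
165 15 -0.0698 0.058
180 25 -0.0696 0.058
```

View pics/c6.png

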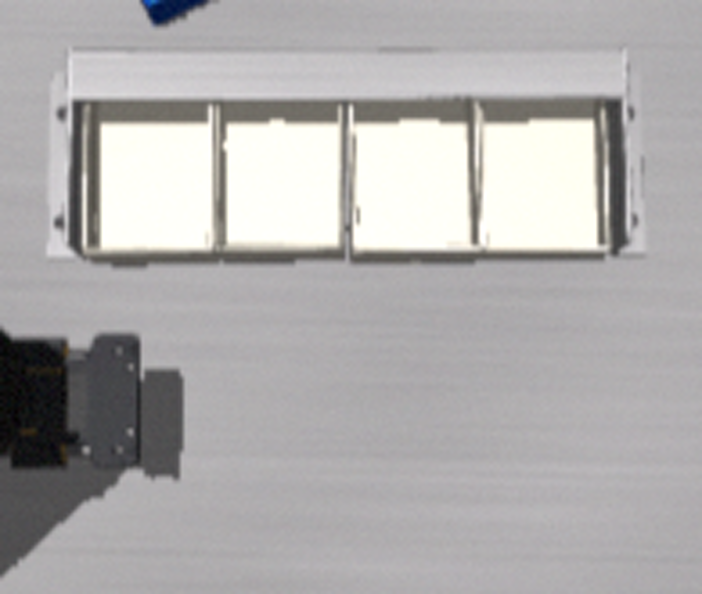

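All four are in place and nearly square. The new pan's front is about 2 mm proud of its neighbours (crop (410,258)) and the last insertion showed no stop contact. I'll give it a short push from behind to seat and square it.

```bash
python3 -m pendant '{"travel":[[0.01,-0.045,0],[0.02,-0.09,0],[0.03,-0.135,0],[0.04,-0.18,0],[0.05,-0.225,0],[0.067,-0.267,0],[0.067,-0.267,0],[0.067,-0.267,0]],"spin":[0,0,0,-0.008,-0.008,-0.008,-0.008,-0.008],"claw":[0.03,0.03,0.03,0.03,0.03,0.03,0.03,0.03]}' 15
python3 -m pendant '{"travel":[[0,0,-0.03],[0,0,-0.06],[0,0,-0.09],[0,0,-0.09],[0.01,0,-0.09],[0.02,0,-0.09],[0.03,0,-0.09],[0.035,0,-0.09]],"spin":[0,0,0,0,0,0,0,0],"claw":[0.03,0.03,0.03,0.03,0.03,0.03,0.03,0.03]}' 15
python3 -m pendant '{"travel":[[0.001,0,0],[0.002,0,0],[0.003,0,0],[0.004,0,0],[0.005,0,0],[0.005,0,0],[0.005,0,0],[0.005,0,0]],"spin":[0,0,0,0,0,0,0,0],"claw":[0.03,0.03,0.03,0.03,0.03,0.03,0.03,0.03]}' 15
```

```text
clock: 23.7
position: [0.5394, -0.0894, 0.1112]
tool_rot: [0.0, 1.0, 0.009, -0.0]
force: [0.1, 0.4, -0.2]
finger_gap: 0.345
clock: 24.5
position: [0.577, -0.0873, 0.0228]
tool_rot: [-0.0, 1.0, 0.011, 0.001]
force: [0.4, 1.0, 0.6]
finger_gap: 0.341
clock: 25.3
position: [0.5796, -0.0876, 0.0215]
tool_rot: [-0.0, 1.0, 0.011, -0.0]
force: [-1.0, 0.4, 0.2]
finger_gap: 0.342
```

```bash
python3 -m pendant '{"travel":[[0.001,0,0],[0.002,0,0],[0.003,0,0],[0.004,0,0],[0.004,0,0],[0.004,0,0],[0.004,0,0],[0.004,0,0]],"spin":[0,0,0,0,0,0,0,0],"claw":[0.03,0.03,0.03,0.03,0.03,0.03,0.03,0.03]}' 15
python3 -m pendant '{"travel":[[0.001,0,0],[0.002,0,0],[0.003,0,0],[0.003,0,0],[0.003,0,0],[0.003,0,0],[0.003,0,0],[0.003,0,0]],"spin":[0,0,0,0,0,0,0,0],"claw":[0.03,0.03,0.03,0.03,0.03,0.03,0.03,0.03]}' 15
```

```text
clock: 26.1
position: [0.581, -0.0878, 0.0211]
tool_rot: [0.0, 1.0, 0.01, -0.002]
force: [-9.4, 1.2, 5.7]
finger_gap: 0.343
clock: 26.9
position: [0.5809, -0.088, 0.0208]
tool_rot: [0.0, 1.0, 0.01, -0.005]
force: [-18.1, 4.5, 12.9]
finger_gap: 0.342
```

The force rises with no motion, so the pan is against the stop. Backing away and doing a final check.

```bash
python3 -m pendant '{"travel":[[-0.01,0,0],[-0.03,0,0],[-0.05,0,0],[-0.06,0,0.03],[-0.06,0,0.07],[-0.09,0.03,0.1],[-0.1,0.07,0.1],[-0.1,0.12,0.1]],"spin":[0,0,0,0,0,0,0,0],"claw":[0.03,0.03,0.03,0.03,0.03,0.03,0.03,0.03]}' 15
python3 -m pendant '{"travel":[[0,0.04,0],[0,0.08,0],[0,0.12,0],[0,0.14,0],[0,0.14,0],[0,0.14,0],[0,0.14,0],[0,0.14,0]],"spin":[0,0,0,0,0,0,0,0],"claw":[0.03,0.03,0.03,0.03,0.03,0.03,0.03,0.03]}' 15
python3 - <<'E'
from h import *
report("c7")
E
```

```text
clock: 27.7
position: [0.4864, 0.033, 0.1234]
tool_rot: [-0.001, 1.0, 0.009, 0.002]
force: [1.3, 0.4, -0.4]
finger_gap: 0.343
clock: 28.5
position: [0.4868, 0.1716, 0.1217]
tool_rot: [-0.0, 1.0, 0.01, 0.0]
force: [0.1, -0.3, -0.1]
finger_gap: 0.34
0.034 -0.06 [(-182, 7), (-96, 7)]
0.034 -0.02 [(-182, 6), (-98, 7), (-90, 4), (-4, 4), (180, 7)]
0.034 0.01 [(-182, 8), (-98, 5), (-96, 6), (-90, 7), (-4, 5), (180, 8)]
0.054 -0.06 [(-92, 8), (-4, 8), (2, 7), (6, 6), (90, 8), (92, 8), (94, 8)]
0.054 -0.02 [(-92, 4), (-90, 8), (-6, 9), (4, 8), (90, 7), (92, 7), (94, 6), (180, 6)]
0.054 0.01 [(-92, 5), (-6, 6), (4, 8), (90, 8), (94, 5), (180, 8)]
front -180 21 -0.068
front -150 22 -0.0682
front -120 35 -0.0674
front -90 42 -0.0658
front -60 36 -0.0659
front -30 33 -0.066
front 0 41 -0.0681
front 30 23 -0.0684
front 60 24 -0.0683
front 90 60 -0.0699
front 120 38 -0.0699
front 150 36 -0.0698
```

View pics/c7.png

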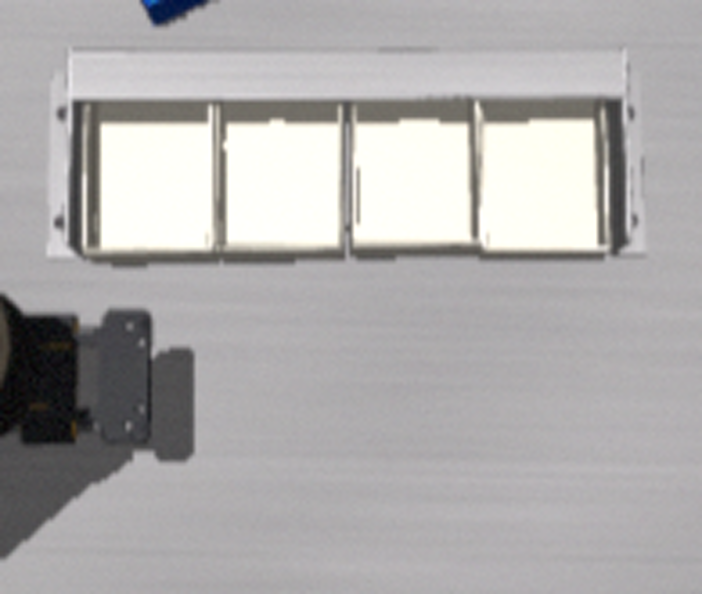

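The new pan is square and home, with its front at −66 mm (seated is −65). The others are 2–4 mm short of the stop, well within 12 mm, and the arm is clear. Handing in.

```bash
python3 -c "from cell import *; print(sign_off())"
```

```text
the job is handed in; nothing more can be done
None
```

The loose pan now stands in the row between the shallow pan and the middle pan, and I handed the job in at about 28.5 s of the 72 s; the verdict isn't shown.

**What I did:** I moved each pan by pressing the fingers outward against its walls from inside, so it slid on the counter without lifting. The shallow pan (at the −y end) went 25 mm outward, and the middle pan pushed the end pan about 69 mm the other way. That opened a gap of about 98 mm, with pan centres about 187 mm apart, while the loose pan was still outside. I then straightened the loose pan, slid it in under the strip and pushed it from behind. The push force rose to 18 N with no further movement.

**Last checks (top camera):**
- **Distance from the back stop:** the new pan is about 1 mm short, the shallow and middle pans about 3 mm, and the end pan about 5 mm. All are inside the 12 mm limit, but only the new pan was actually pushed against the stop.
- **Squareness:** all four look square to within about 1–2°, against the 0.12 rad (about 7°) limit.
- **Release:** the gripper is clear and its force reading is close to zero. It never went near the bottle, shaker, bowl or coloured pans. I didn't measure those again at the end.

**Disagreement:** I first took the pan at the +y end as the shallow one. The rim heights corrected that before any pan was moved. The two cameras also differed by about 2 mm, so I placed the pan relative to the gap within one camera's view.

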